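# Fit the pull bush and draw the sprung rod to its mark

### The arm

A 6-joint arm with a two-finger parallel gripper is mounted at the origin on a cart in front of the work surface, level with it; the furniture and walls round the work are solid. World frame = base frame: x ahead of the robot, y to its left, z up, the work surface at z = 0. Lengths are in mm, angles in degrees, forces in N, time in s.
With the tool pointing down it reaches from about 300 to 850 mm from the base axis. Payload 4.2 kg.
Tool frame: the origin (TCP) lies at the centre of the arm's flange, where the gripper is bolted on; the fingertips stand 191 mm ahead of it and the grasp point (between the pads) lies 172 mm ahead of it; z points along the fingers, y is the direction in which the jaws open and shut (so a half turn about z gives the same grasp; the last joint's range is limited). The gripper opens to 91 mm and grips with 3 to 60 N. Pads are 32 mm wide; open, the fingers measure 118 mm over their backs; the gripper's body (76 mm by 178 mm) begins 60 mm behind the grasp point.
Start: joints at [63.197, 18.312, 89.639, -0, 72.044, -1.146], TCP at [248.962, 518.306, 404.776] pointing down, gripper open.
Joint ranges: [-177.97, 177.97], [-48.28, 115.42], [12.27, 149.76], [-77.06, 257.06], [2.81, 150.46], [-146.56, 146.56]. Speed limits (degrees/s): [147.25, 147.25, 180, 180, 180, 180].

### API

Orientations are given as [roll, pitch, yaw] about the fixed x, y, z axes, in that order (R = Rz(yaw) Ry(pitch) Rx(roll)).
In Python, from workcell import status, vision, ticket gives the robot as it stands.
- The arm moves only by the shell command python3 -m jog 'ROWS' [FORCE]. ROWS is JSON, a list of rows, each a list of 7 numbers: the finger opening in m, from 0 to 0.0912, then the shift along the tool's x, y, z in m, then the turn, a rotation vector about the tool's x, y, z in rad. A call has 1 to 12 rows; each row shifts and turns the commanded pose from where the row before left it, along the tool's axes as they then stand; what a row does not reach is not made up. A row lasts 1/8 s, in which the tool goes at most 62.5 mm and 10.7 degrees, less where a joint would pass 70% of its speed; a pose out of reach is approached as far as the arm can. A call with a gripper value outside its range is refused whole. The fingers move at their own pace and stop on an object; FORCE is the grip in N (left out, the last holds). Time passes only in rows, so rows that do not move let the fingers close. It gives the time, the measured TCP pose, the force and the opening at its end, in the units of the state.
- status.state(): the state, without advancing time (a new reading comes with each control period).
- vision.grab_frame(name): name is "side" or "top" or "wrist"; returns a dict with "color" (420x560x3 uint8, blue, green, red), "depth" (420x560 float32, mm along the optical axis (not along the pixel's ray), 0 where there is no reading), "fov_y" (degrees; the focal length in pixels is half the picture's height over the tangent of half this angle, whatever the lens; pixels are square), "cx", "cy" (the principal point, pixels), "k1" (the pictures are not rectified: a ray, as slopes to the right and down, at radius r is drawn at 1 + k1 r^2 times it, then the intrinsics apply), "pose" (4x4, takes a point from camera to world coordinates). Camera axes: x right, y down, z forward; pixel columns grow to the right and rows downward; lengths in mm; the calibration is good to about 2 mm. A picture is of the moment at which its call begins.
- ticket.job_done(): hands the job in, once; it reports no verdict.
Trained networks look in the newest picture that a camera, given by its name, has taken for a name from the list of things; names that differ only in an ending like _2 or _b are one class to them, and where a whole thing is asked for, a point or a joint stands for the part that bears it (a point fixed in the world has none). Each returns a list of dicts, best first, with "p" (0 to 1); they miss things now and then, are a little off and sometimes report something else, mostly with a low value. They report only what shows in the picture. A call takes as long as a camera call.
- vision.find_in(camera, label): "location" ([x, y, z] in mm, in world coordinates, good to about 4 mm: the middle of the surface that is visible of it).
- vision.silhouettes(camera, label): "pixels" (420x560 bool, what is visible of it).
The state is a dict: "time_s": time; "qpos": joint angles; "qvel": joint speeds; "effort": joint torques, N m; "ee_pos": TCP position; "ee_rot": TCP orientation; "force": force on the tool from outside, world axes, zero at the start; "torque": the same for the moment, N m; "gripper_width": finger opening in mm.
Only numpy, scipy, OpenCV 4.12 (cv2) and the standard library are available. Lean on these libraries where they do the work, as an engineer would, in place of code of your own. Each camera call takes 0.05 s, during which the arm holds its last target.

### The job

Of the three brass bushes, find the one whose bore is a close sliding fit on the upright steel stud of the telescoping rod gauge, and slip it over the stud, upright and down onto its shoulder, while the rod is still home. Then, pulling by that bush alone, draw the sprung rod out until its yellow pointer stands within the width of the red mark clip, and finish holding it there: do not let go, the spring would pull it back. Leave the two glue bottles undisturbed.

Things in the scene. Friction and masses are not known exactly. Their poses are not given: they have to be found in the camera images.
- bush_a_mid (a point): mid-point (centre of the bore, half-way up) of a plain brass bush, a tube 34 mm in outside diameter and 60 mm tall that stands upright on the bench at the start; its z axis is the bore. Its bore goes right through and is 10 mm: too tight to go on the 14 mm stud.
- bush_b_mid (a point): mid-point (centre of the bore, half-way up) of a plain brass bush, a tube 34 mm in outside diameter and 60 mm tall that stands upright on the bench at the start; its z axis is the bore. Its bore goes right through and is 17 mm: a sliding fit on the 14 mm stud.
- bush_c_mid (a point): mid-point (centre of the bore, half-way up) of a plain brass bush, a tube 34 mm in outside diameter and 60 mm tall that stands upright on the bench at the start; its z axis is the bore. Its bore goes right through and is 24 mm: far too loose on the 14 mm stud.
- stud_seat (a point): point on the axis of the upright steel stud, at its foot, on the top of the round shoulder (38 mm across, 50 mm above the bench) where the bush comes to rest; a seated bush has its mid-point 30 mm above this. The stud is 14 mm thick, its top 42 mm above this point, the last 8 mm tapered. It stands on the dark end block (34 x 36 mm) of the telescoping rod and moves with it. Its x axis points back along the rod into the tube; the rod is pulled out along -x.
- pointer_tip (a point): under the yellow pointer of the rod, level with the stud in x and 60 mm to +y of it (gauge axes), above the white rule; moves with the rod.
- mark (a point): centre of the top of the red mark clip (10 mm wide along the rod) on the white rule; its x axis points as that of stud_seat, along the rod into the tube, so the pointer is within the mark when its x in this frame is between -5 and +5 mm. The clip is fixed during the run, 45 to 90 mm of pull from the home position, and level to within a millimetre or so with the underside of the pointer.
- rod (a joint): how far the rod is pulled out, m: 0 home, 0.105 the end stop. An inner spring pulls it home: about 3 N at home, about 10 N at 0.1. The gauge is fixed to the bench; its base plate is 310 x 110 mm and 12 mm high, the tube clamps behind the end block reach 57 mm above the bench.
- glue_bottle: white glue bottle with red cap, 45 mm across, 138 mm tall, loose, a bystander; origin at the middle of its underside.
- cyano_bottle: small white and blue glue bottle, 27 mm across, 69 mm tall, loose, a bystander; origin at the middle of its underside.

How it is judged (in metres and radians):
On the way, in this order (a step that is already met when the one before it is completed fails the run):
1. the fitting bush is seated on the stud with the rod still home (horizontal distance between bush_b_mid and stud_seat below 0.006 m and z of bush_b_mid in the frame of stud_seat between 0.025 and 0.035 m and angle between bush_b_mid's own z axis and vertical below 0.12 rad and value of joint rod below 0.012 m), for 0.2 s.
2. the rod is drawn out until the pointer is within the red mark, the bush still on its stud (x of pointer_tip in the frame of mark between -0.005 and 0.005 m and horizontal distance between bush_b_mid and stud_seat below 0.006 m and z of bush_b_mid in the frame of stud_seat between 0.025 and 0.035 m and angle between bush_b_mid's own z axis and vertical below 0.12 rad), for 0.2 s.
At the end, for the whole second after the job is handed in: Pointer within 5 mm of the red mark's centre and still (under 10 mm/s); the 17 mm bush on the stud (6 mm off its axis, 5 mm off seated height, 0.12 rad tilt at most), held by the fingers with over 1 N; the robot does not itself touch the rod, block or pointer (under 1 N) (all of step 2 and velocity of joint rod between -0.01 and 0.01 m/s and contact force between the fingers and bush_b above 1 N and contact force between the arm and rod below 1 N); the arm keeps its last pose, push and grip.
It fails at once if a glue bottle is knocked or moved by over 30 mm (distance of any of glue_bottle, cyano_bottle from where it was at the start of the episode above 0.03 m).
It also fails if it takes over 45 s, if anything falls off the work surface, if the arm or the gripper's body presses on something with over 40 N, if the wrist force passes 120 N, or if a joint passes its speed limit or range.

## Working session

There is one attempt and no reset: what is moved stays moved. The work goes in short steps, Python scripts to look and compute and a shell command to move; the robot and the scene stay as the last step left them, time stands still between calls to the robot, and variables do not carry over. Pictures are saved under pics/ and viewed, and the job is handed in when it is done.

```bash
mkdir -p pics; ls; cat > h.py <<'E'
import numpy as np, cv2
from workcell import status, vision
def save(cam,name,f=None):
    f=f or vision.grab_frame(cam); cv2.imwrite('pics/'+name+'.png',f['color']); return f
def foc(f): return f['color'].shape[0]/2/np.tan(np.radians(f['fov_y'])/2)
def rays(f,uv):
    F=foc(f); uv=np.atleast_2d(np.float64(uv))
    K=np.array([[F,0,f['cx']],[0,F,f['cy']],[0,0,1]])
    s=(uv-[f['cx'],f['cy']])/F; u=s.copy()
    for _ in range(20): u=s/(1+f['k1']*(u**2).sum(1,keepdims=True))
    return np.c_[u,np.ones(len(u))]
def px2w_z(f,uv,z):
    d=rays(f,uv)@f['pose'][:3,:3].T; o=f['pose'][:3,3]
    return o+d*((z-o[2])/d[:,2])[:,None]
def cloud(f,mask=None):
    m=(f['depth']>0) if mask is None else mask&(f['depth']>0)
    v,u=np.nonzero(m); r=rays(f,np.c_[u,v])*f['depth'][v,u][:,None]
    return r@f['pose'][:3,:3].T+f['pose'][:3,3], np.c_[u,v]
def w2px(f,P):
    P=np.atleast_2d(P); c=(P-f['pose'][:3,3])@f['pose'][:3,:3]
    s=c[:,:2]/c[:,2:]; s=s*(1+f['k1']*(s**2).sum(1,keepdims=True))
    return s*foc(f)+[f['cx'],f['cy']]
E
python3 - <<'E'
from h import *
print(status.state())
for c in ['side','top','wrist']:
    f=save(c,c+'0'); print(c,f['fov_y'],f['k1'],f['pose'].round(2).tolist())
    for l in ['bush_a_mid','stud_seat','pointer_tip','mark','glue_bottle','cyano_bottle']:
        print(l,[(np.round(d['location']).tolist(),round(d['p'],2)) for d in vision.find_in(c,l)][:5])
E
```

```text
pics
{'time_s': 0.0, 'qpos': array([ 6.31981547e+01,  1.83511839e+01,  8.97075489e+01, -5.34280549e-04,
        7.20444897e+01, -1.14568946e+00]), 'qvel': array([-0.00379976, -0.00079593,  0.05344358,  0.05181005,  0.06225134,
       -0.00942807]), 'effort': array([-1.22574693e-03, -4.12453866e+01, -2.31970024e+01,  7.25435000e-02,
        4.56866424e-02, -1.18841376e-04]), 'ee_pos': array([248.87606936, 518.15278893, 403.91682454]), 'ee_rot': array([-1.79896788e+02, -1.55604395e-03,  1.54344008e+02]), 'force': array([-0.02287915,  0.17614138, -0.57194334]), 'torque': array([-0.00932976,  0.00177889, -0.02448636]), 'gripper_width': 91.24502816458646}
side 46.315431064000265 -0.09837075112121572 [[-0.99, -0.1, 0.13, 401.23], [-0.16, 0.57, -0.81, 1015.58], [0.01, -0.82, -0.58, 760.86], [0.0, 0.0, 0.0, 1.0]]
bush_a_mid []
stud_seat [([566.0, 53.0, 41.0], 0.71)]
pointer_tip [([665.0, 384.0, 69.0], 0.71), ([565.0, 45.0, 46.0], 0.65)]
mark []
glue_bottle [([664.0, 383.0, 70.0], 0.74)]
cyano_bottle [([650.0, 312.0, 30.0], 0.88)]
top 55.93942620828593 0.020559798610945812 [[0.02, -0.99, 0.15, 382.95], [-1.0, -0.02, 0.0, 26.98], [0.0, -0.15, -0.99, 1097.23], [0.0, 0.0, 0.0, 1.0]]
bush_a_mid [([454.0, 366.0, 60.0], 0.53), ([556.0, 35.0, 47.0], 0.28)]
stud_seat [([564.0, 40.0, 47.0], 0.65)]
pointer_tip [([556.0, 37.0, 50.0], 0.75)]
mark [([489.0, 81.0, 18.0], 0.53)]
glue_bottle [([664.0, 363.0, 80.0], 0.65)]
cyano_bottle [([652.0, 302.0, 37.0], 0.61), ([454.0, 367.0, 60.0], 0.45)]
wrist 61.43239898042467 -0.045854420139484556 [[0.43, 0.87, 0.23, 184.64], [0.9, -0.42, -0.11, 549.26], [0.0, 0.26, -0.97, 384.89], [0.0, 0.0, 0.0, 1.0]]
bush_a_mid []
stud_seat []
pointer_tip []
mark []
glue_bottle []
cyano_bottle []
```

View pics/side0.png

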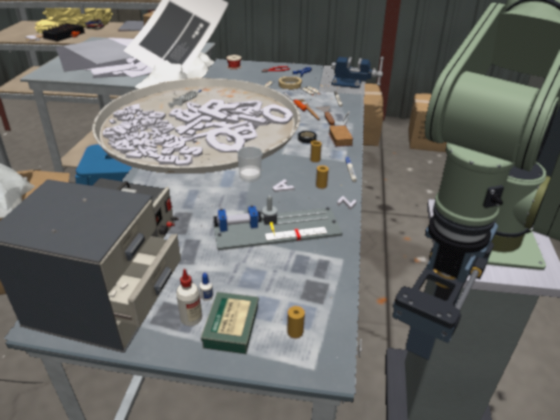

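View pics/top0.png

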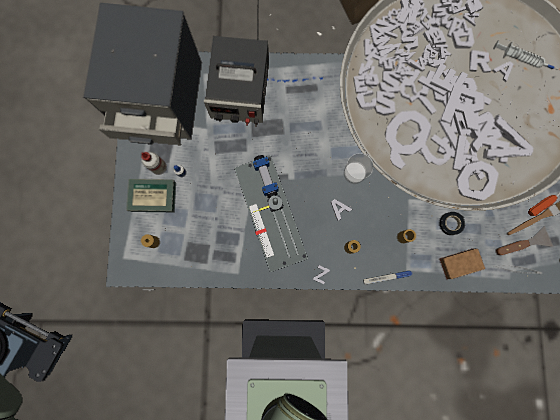

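View pics/wrist0.png

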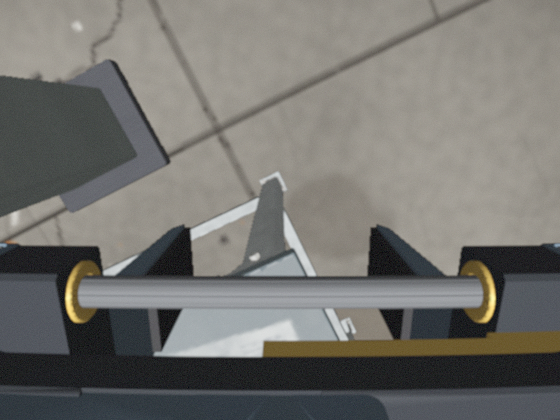

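The side view shows bushes at (296,322), (316,151) and (322,176), with the gauge at (270,215). In the top view the bushes are at (149,241), (353,246) and (406,236), the stud is at about (275,203) and the red clip is at about (261,232). I'll zoom in to compare the bores.

```bash
python3 - <<'E'
from h import *
f=vision.grab_frame('top'); np.save('top.npy',f,allow_pickle=True)
c=f['color']; z=[]
for u,v in [(149,241),(353,246),(406,236)]:
    z.append(cv2.resize(c[v-16:v+16,u-16:u+16],(260,260),interpolation=cv2.INTER_CUBIC))
g=cv2.resize(c[150:275,225:325],(0,0),fx=3.2,fy=3.2,interpolation=cv2.INTER_CUBIC)
im=np.zeros((600,800,3),np.uint8); im[:195,:585]=cv2.resize(np.hstack(z),(585,195)); im[199:199+g.shape[0],:g.shape[1]]=g[:401]
cv2.imwrite('pics/crop1.png',im)
hsv=cv2.cvtColor(c,cv2.COLOR_BGR2HSV)
P,uv=cloud(f)
for n,(u,v) in zip('123',[(149,241),(353,246),(406,236)]):
    m=(abs(uv[:,0]-u)<14)&(abs(uv[:,1]-v)<14); top=m&(P[:,2]>50)
    q=P[top]; cc,r=cv2.minEnclosingCircle(np.float32(q[:,:2])); 
    print(n,top.sum(),q.mean(0).round(1),np.round(cc,1),round(r,1), 'low inner px',)
m=(abs(uv[:,0]-275)<14)&(abs(uv[:,1]-203)<14)&(P[:,2]>75)
print('stud',m.sum(),P[m].mean(0) if m.any() else 0)
E
```

```text
1 134 [457.6 369.4  59.4] [457.9 369.7] 16.5 low inner px
2 106 [ 450.5 -169.4   59.8] [ 450.2 -170.1] 16.6 low inner px
3 87 [ 481.7 -315.    58.7] [ 481.6 -315.3] 16.8 low inner px
stud 25 [564.18233305  37.72425248  87.50968882]
```

View pics/crop1.png

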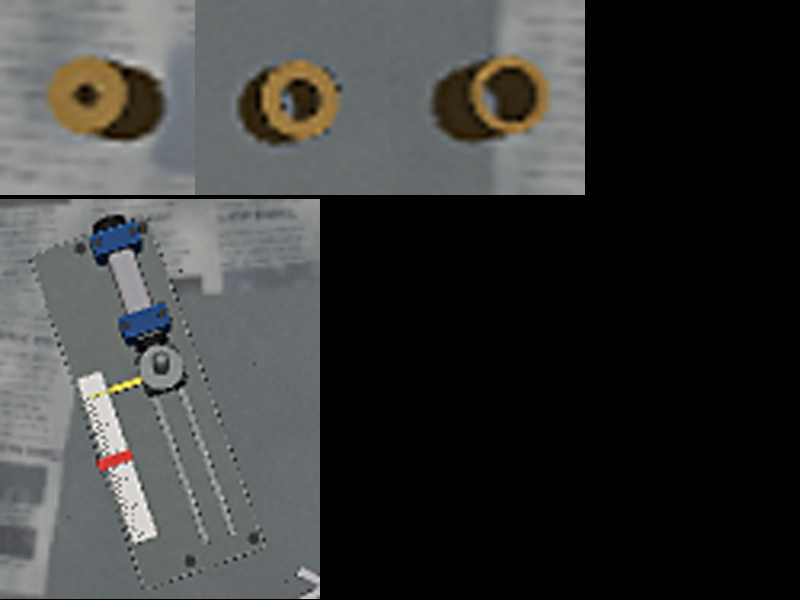

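The bores confirm it: the middle bush, at world (450,-170), is the 17 mm one. The one at (458,370) is 10 mm and the one at (481,-315) is 24 mm. Next I'll get the gauge's orientation.

```bash
python3 - <<'E'
from h import *
f=vision.grab_frame('top'); c=f['color']; h=cv2.cvtColor(c,cv2.COLOR_BGR2HSV)
roi=np.zeros(c.shape[:2],bool); roi[150:275,230:310]=1
D=f['depth']
def W(m,z=None):
    P,uv=cloud(f,m); return P,uv
def ax(P):
    vx,vy,x,y=cv2.fitLine(np.float32(P[:,:2]),cv2.DIST_HUBER,0,.01,.01).ravel(); 
    return np.degrees(np.arctan2(vy,vx)).round(2),(x.round(1),y.round(1))
red=roi&((h[...,0]<8)|(h[...,0]>172))&(h[...,1]>120)&(h[...,2]>90)
yel=roi&(abs(h[...,0].astype(int)-29)<7)&(h[...,1]>110)
whi=roi&(h[...,1]<40)&(h[...,2]>185)
whi[:,283:]=0; whi[:200]=0
blu=roi&(abs(h[...,0].astype(int)-112)<12)&(h[...,1]>110)&(h[...,2]>60)
for n,m in [('red',red),('yel',yel),('rule',whi),('blue',blu)]:
    P,uv=W(m); print(n,m.sum(),P.mean(0).round(1),np.median(P[:,2]).round(1),ax(P), np.percentile(P[:,2],[5,95]).round(1))
P,uv=cloud(f,roi); s=(P[:,2]>42)&(P[:,2]<56)&(abs(P[:,0]-564)<25)&(abs(P[:,1]-38)<25)
print('shoulder',s.sum(),P[s].mean(0),cv2.minEnclosingCircle(np.float32(P[s,:2])))
print('base plate z',np.median(P[:,2]))
# tube: between blue clamps
t=(P[:,2]>25)&(P[:,0]>590); print('tube',ax(P[t]))
E
```

```text
red 39 [490.   76.2  18. ] 18.7 (np.float32(-71.81), (np.float32(489.6), np.float32(75.9))) [14.5 21.5]
yel 28 [553.9  71.4  25.3] 25.0 (np.float32(-69.0), (np.float32(552.7), np.float32(72.9))) [19.7 34.2]
rule 310 [492.7  73.7  15.7] 15.5 (np.float32(20.47), (np.float32(492.4), np.float32(73.3))) [12.6 18.9]
blue 191 [640.3  65.4  54. ] 53.9 (np.float32(19.59), (np.float32(640.0), np.float32(65.5))) [51.  57.2]
shoulder 146 [565.14088807  38.380447    49.6093468 ] ((569.4013061523438, 40.395503997802734), 25.450517654418945)
base plate z 3.057636763601522
tube (np.float32(21.96), (np.float32(642.2), np.float32(66.1)))
```

```bash
python3 -m jog '[[0.09,0,0,0,0,0,0.157],[0.09,0,0,0,0,0,0.157],[0.09,0,0,0,0,0,0.157],[0.09,0,0,0,0,0,0.157],[0.09,0,0,0,0,0,0.157]]'
```

```text
time_s: 1.78
ee_pos: [249.0, 518.3, 404.8]
ee_rot: [180.0, -0.0, 109.1]
force: [-0.3, -0.3, -0.5]
gripper_width: 90.0
```

```bash
python3 -m jog '[[0.09,-0.06,-0.003,0.004,0,0,0],[0.09,-0.06,-0.003,0.004,0,0,0],[0.09,-0.06,-0.003,0.004,0,0,0],[0.09,-0.06,-0.003,0.004,0,0,0],[0.09,-0.06,-0.003,0.004,0,0,0],[0.09,-0.06,-0.003,0.004,0,0,0],[0.09,-0.06,-0.003,0.004,0,0,0],[0.09,-0.06,-0.003,0.004,0,0,0],[0.09,-0.06,-0.003,0.004,0,0,0],[0.09,-0.06,-0.003,0.004,0,0,0],[0.09,-0.06,-0.003,0.004,0,0,0],[0.09,-0.055,-0.002,0.004,0,0,0]]'
python3 - <<'E'
from h import *
f=save('wrist','w1'); s=status.state(); print(s['ee_pos'],s['ee_rot'])
P,uv=cloud(f); m=(P[:,2]>53)&(P[:,2]<68)&(abs(P[:,0]-450)<30)&(abs(P[:,1]+170)<30)
print(m.sum(),P[m].mean(0)); print(cv2.minEnclosingCircle(np.float32(P[m,:2])))
print(uv[m].mean(0))
E
```

```text
time_s: 3.28
ee_pos: [453.3, -170.1, 356.8]
ee_rot: [179.9, 0.0, 109.3]
force: [0.9, 0.3, 0.4]
gripper_width: 90.2
[ 455.33298716 -174.82786029  356.45345383] [179.92364728   0.3811203  109.20635607]
1039 [ 450.24576354 -169.9635908    59.50817144]
((450.41802978515625, -170.8015899658203), 16.94790267944336)
[275.72088547 203.06448508]
```

View pics/w1.png

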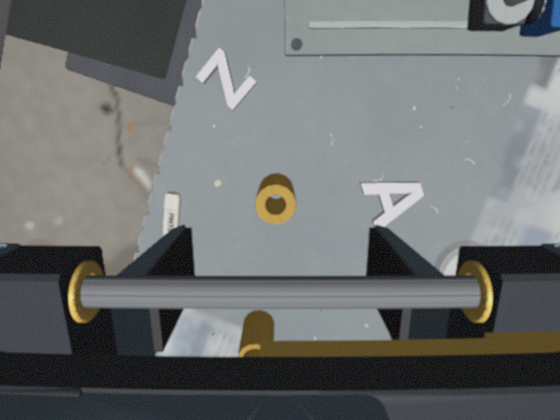

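The wrist view shows bush b at (276,203) with its bore clearly visible. The wrist measurement of about (450.3,-170.4) agrees with the top camera. Descending.

```bash
python3 -m jog '[[0.09,-0.0016,-0.0034,0.03,0,0,0],[0.09,0,0,0.04,0,0,0],[0.09,0,0,0.01,0,0,0],[0.09,0,0,0,0,0,0],[0.09,0,0,0,0,0,0]]'
python3 - <<'E'
from h import *
f=save('wrist','w2'); s=status.state(); print(s['ee_pos'],s['ee_rot'])
P,uv=cloud(f); m=(P[:,2]>53)&(P[:,2]<68)&(abs(P[:,0]-450)<30)&(abs(P[:,1]+170)<30)
print(m.sum(),P[m].mean(0)); print(cv2.minEnclosingCircle(np.float32(P[m,:2])))
print(uv[m].mean(0))
E
```

```text
time_s: 3.95
ee_pos: [451.0, -170.5, 278.1]
ee_rot: [179.9, 0.1, 109.4]
force: [1.2, -0.4, -0.9]
gripper_width: 90.1
[ 450.94223028 -170.50104931  278.15231876] [1.79863986e+02 1.11544440e-01 1.09382891e+02]
1933 [ 449.99403646 -169.70835711   59.42479929]
((450.324951171875, -170.72857666015625), 17.013486862182617)
[277.33419555 235.06518365]
```

View pics/w2.png

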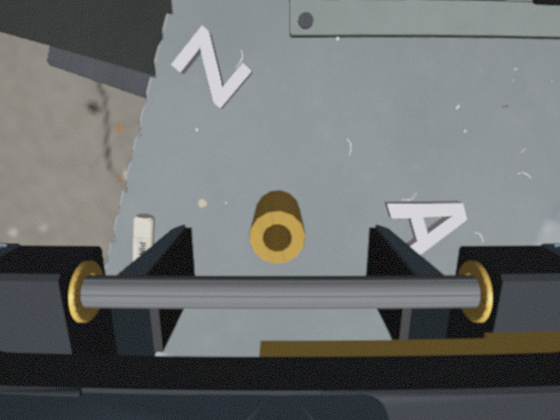

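The bush is centred between the jaws at (277,235). Going down to grip it at 39 mm height.

```bash
python3 -m jog '[[0.09,0,-0.0006,0.04,0,0,0],[0.09,0,0,0.0275,0,0,0],[0.09,0,0,0,0,0,0],[0.02,0,0,0,0,0,0],[0.02,0,0,0,0,0,0],[0.02,0,0,0,0,0,0],[0.02,0,0,0,0,0,0],[0.02,0,0,0,0,0,0]]' 40
```

```text
time_s: 5.0
ee_pos: [449.8, -170.7, 209.4]
ee_rot: [180.0, 0.0, 109.4]
force: [0.2, 0.5, -0.5]
gripper_width: 43.1
```

```bash
python3 -m jog '[[0.02,0,0,0,0,0,0],[0.02,0,0,0,0,0,0],[0.02,0,0,0,0,0,0]]' 40
python3 - <<'E'
from h import *
f=save('wrist','w3'); s=status.state(); print(s['ee_pos'],s['ee_rot'],s['gripper_width'])
E
```

```text
time_s: 5.38
ee_pos: [449.8, -170.7, 209.3]
ee_rot: [180.0, -0.0, 109.4]
force: [0.4, 0.0, 1.2]
gripper_width: 34.1
[ 449.79828409 -170.66944586  209.24853973] [ 1.79999291e+02 -4.32356085e-03  1.09366027e+02] 33.95953084806417
```

View pics/w3.png

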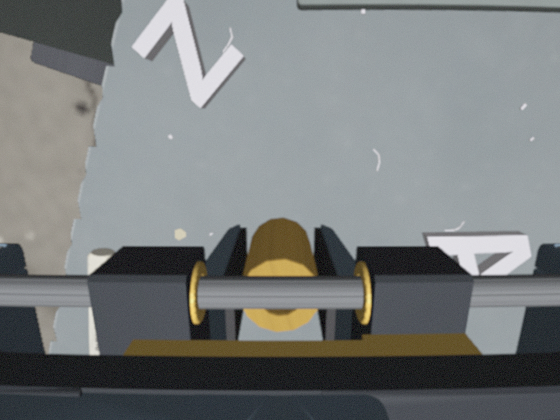

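The bush is gripped, with the opening at 34 mm. Now I'll lift it and move over the stud.

```bash
python3 -m jog '[[0.02,0,0,-0.04,0,0,0],[0.02,0,0,-0.05,0,0,0],[0.02,0,0,-0.05,0,0,0],[0.02,0.032,0.0355,-0.007,0,0,0],[0.02,0.032,0.0355,0,0,0,0],[0.02,0.032,0.0355,0,0,0,0],[0.02,0.032,0.0355,0,0,0,0],[0.02,0.031,0.0355,0,0,0,0],[0.02,0,0,0,0,0,0],[0.02,0,0,0,0,0,0],[0.02,0,0,0,0,0,0]]'
python3 - <<'E'
from h import *
f=save('wrist','w4'); s=status.state(); print(s['ee_pos'],s['ee_rot'],s['gripper_width'])
P,uv=cloud(f); near=(abs(P[:,0]-564)<40)&(abs(P[:,1]-38)<40)
t=near&(P[:,2]>82)&(P[:,2]<97); print('studtop',t.sum(),P[t].mean(0),cv2.minEnclosingCircle(np.float32(P[t,:2])),uv[t].mean(0))
sh=near&(P[:,2]>46)&(P[:,2]<53); print('shoulder',sh.sum(),cv2.minEnclosingCircle(np.float32(P[sh,:2])))
np.save('w4.npy',f,allow_pickle=True)
g=save('side','s4')
cv2.imwrite('pics/s4c.png',cv2.resize(g['color'][130:290,180:360],(720,640)[:2] if 0 else (675,600),interpolation=cv2.INTER_CUBIC))
E
```

```text
time_s: 6.8
ee_pos: [564.0, 37.2, 356.1]
ee_rot: [-180.0, -0.0, 109.3]
force: [0.6, 0.0, -1.0]
gripper_width: 34.2
[564.0163728   37.12935038 356.26976457] [-1.79975630e+02 -8.13832584e-04  1.09279528e+02] 33.83808819257339
studtop 211 [564.56257983  40.00824544  88.043028  ] ((565.3690795898438, 38.08396530151367), 6.829357147216797) [281.82464455 211.42654028]
shoulder 1327 ((580.589111328125, 46.041324615478516), 36.413856506347656)
```

View pics/w4.png

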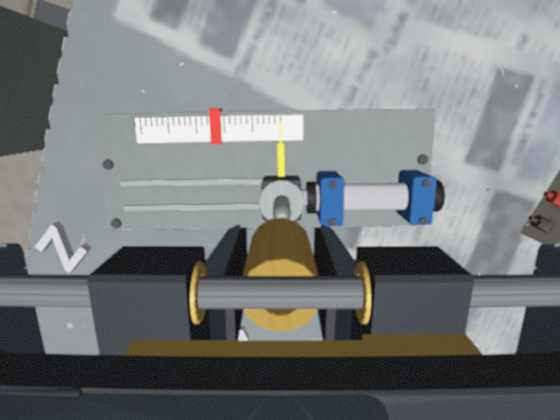

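View pics/s4c.png

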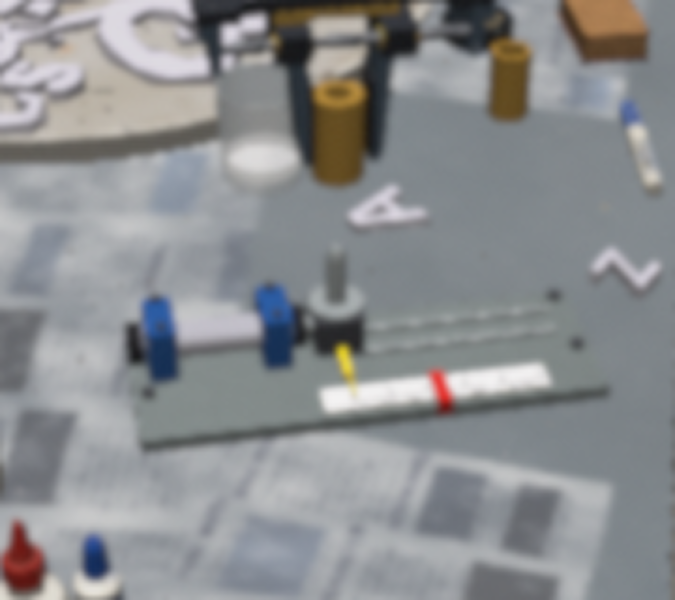

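```bash
cat >> h.py <<'E'
def ortho(f,c,yaw,z,half=30,s=8):
    # rows: +x tool up ; cols: +y tool right
    n=int(2*half*s); a=(np.arange(n)+.5)/s-half
    Y,X=np.meshgrid(a,-a); t=np.radians(yaw); ex=np.array([np.cos(t),np.sin(t)]); ey=np.array([np.sin(t),-np.cos(t)])
    P=np.c_[(X[...,None]*ex+Y[...,None]*ey+c).reshape(-1,2),np.full(n*n,float(z))]
    p=w2px(f,P).reshape(n,n,2).astype(np.float32)
    return cv2.remap(f['color'],p[...,0],p[...,1],cv2.INTER_CUBIC)
E
python3 - <<'E'
from h import *
f=np.load('w4.npy',allow_pickle=True).item()
c=[564.0,37.15]
o=[]
for z,r in [(50,19),(84,7),(92,3.5)]:
    im=ortho(f,c,109.3,z,half=24,s=8)
    n=im.shape[0]
    for k in range(-20,21,5):
        q=int((k+24)*8); col=(0,0,255) if k==0 else (90,90,0)
        cv2.line(im,(q,0),(q,n),col,1); cv2.line(im,(0,q),(n,q),col,1)
    o.append(im)
cv2.imwrite('pics/o4.png',cv2.resize(np.hstack(o[:2]),(768,384)))
# shoulder points by depth, within tool frame
P,uv=cloud(f); t=np.radians(109.3); d=P[:,:2]-c
X=d@[np.cos(t),np.sin(t)];Y=d@[np.sin(t),-np.cos(t)]
m=(abs(P[:,2]-49.5)<2.5)&(abs(X)<30)&(abs(Y)<21)
print(m.sum(),'sh Y',np.percentile(Y[m],[0,1,50,99,100]).round(1),'X',np.percentile(X[m],[0,1,50,99,100]).round(1))
m=(P[:,2]>60)&(P[:,2]<96)&(abs(X)<20)&(abs(Y)<15)
for a,b in [(60,70),(70,80),(80,86),(86,96)]:
    k=m&(P[:,2]>a)&(P[:,2]<=b); print(a,b,k.sum(),'Y',np.percentile(Y[k],[2,50,98]).round(1),Y[k].mean().round(1),'X',np.percentile(X[k],[2,50,98]).round(1))
E
```

```text
1076 sh Y [-16.6 -16.5   0.9  19.3  20.2] X [-15.6 -13.9   5.1  17.9  18.7]
60 70 49 Y [-5.4  1.7  8.1] 1.6 X [0.3 5.9 7. ]
70 80 54 Y [-5.1  0.9  7.6] 1.1 X [1.6 6.  7. ]
80 86 74 Y [-5.1  1.6  8.3] 1.7 X [-2.5  4.6  6.7]
86 96 151 Y [-4.3  1.6  6.8] 1.4 X [-1.8  2.2  5.7]
```

View pics/o4.png

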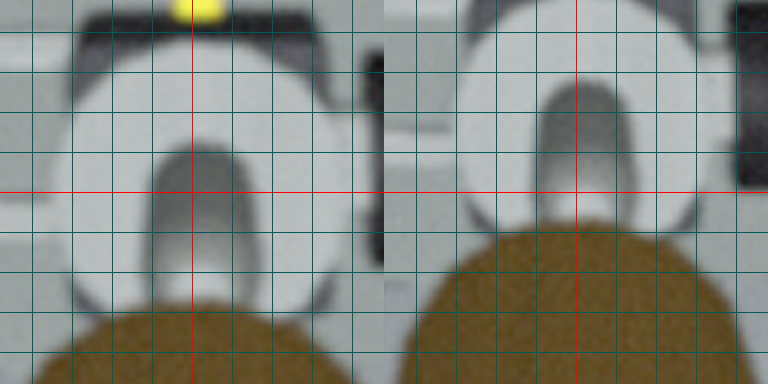

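In the wrist view the stud is at (282,210), about 0.9 mm off the bush axis in tool y and about -0.3 mm in tool x. I'll correct for that, go down to just above the stud tip and look again.

```bash
python3 -m jog '[[0.02,-0.0003,0.0009,0.02,0,0,0],[0.02,0,0,0.02,0,0,0],[0.02,0,0,0.009,0,0,0],[0.02,0,0,0,0,0,0],[0.02,0,0,0,0,0,0]]'
python3 - <<'E'
from h import *
f=save('wrist','w5'); s=status.state(); print(s['ee_pos'],s['ee_rot'],s['force'])
g=save('side','s5'); t=save('top','t5')
a=cv2.resize(g['color'][160:240,225:315],(0,0),fx=7,fy=7,interpolation=cv2.INTER_CUBIC)
cv2.imwrite('pics/s5c.png',a)
p=w2px(g,[[*s['ee_pos'][:2],z] for z in (50,92,97,157)]); print(p.round(1)); print(w2px(f,[[*s['ee_pos'][:2],z] for z in (50,92,97,157)]).round(1))
E
```

```text
time_s: 7.52
ee_pos: [565.7, 38.1, 308.1]
ee_rot: [179.9, 0.0, 109.3]
force: [0.7, -0.6, -1.4]
gripper_width: 34.1
[565.75368981  38.12119207 308.11758021] [1.79901679e+02 2.54059789e-02 1.09358483e+02] [-0.19008824 -0.12244899 -0.97759222]
[[269.7 209.3]
 [269.7 195.3]
 [269.7 193.6]
 [269.7 172.4]]
[[278.9 218.4]
 [278.8 238.9]
 [278.8 241.9]
 [278.5 293.2]]
```

View pics/s5c.png

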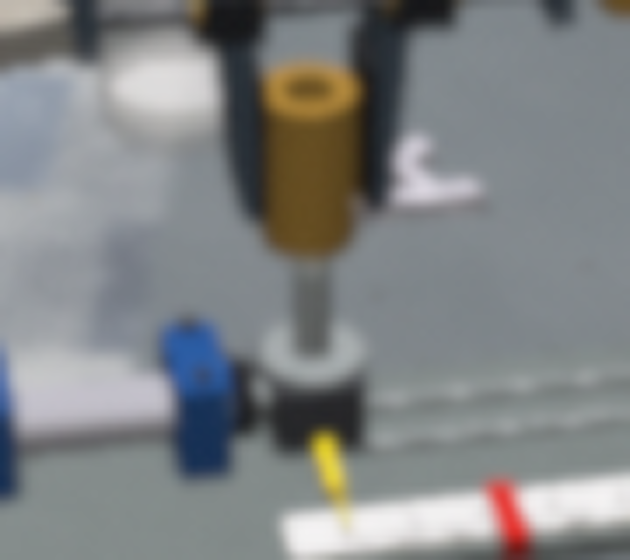

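View pics/w5.png

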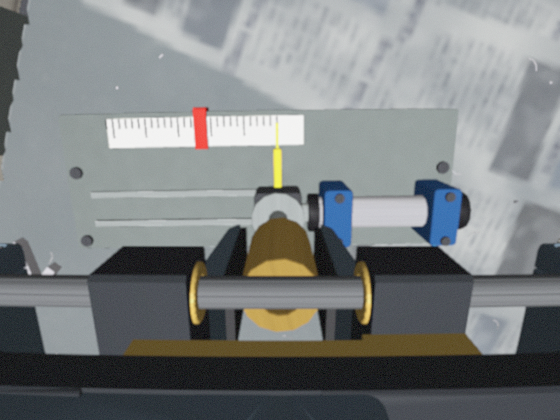

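```bash
cat >> h.py <<'E'
def cents(f,zs,c,yaw,half=26,s=8,name=None):
    pass
E
python3 - <<'E'
from h import *
f=vision.grab_frame('wrist'); np.save('w6.npy',f,allow_pickle=True); s=status.state(); print(s['ee_pos'],s['ee_rot'])
# camera position in tool frame
t=np.radians(s['ee_rot'][2]); ex=np.array([np.cos(t),np.sin(t),0]); ey=np.array([np.sin(t),-np.cos(t),0])
d=f['pose'][:3,3]-s['ee_pos']; print('cam in tool',d@ex,d@ey,-d[2], 'fwd',f['pose'][:3,2]@ex,f['pose'][:3,2]@ey, 'right.ex',f['pose'][:3,0]@ex,f['cx'])
c=s['ee_pos'][:2]; o=[]
for z in (50,92,158):
    im=ortho(f,c,s['ee_rot'][2],z,half=24,s=8); n=im.shape[0]
    for k in range(-20,21,5):
        q=int((k+24)*8); col=(0,0,255) if k==0 else (90,90,0)
        cv2.line(im,(q,0),(q,n),col,1); cv2.line(im,(0,q),(n,q),col,1)
    o.append(im)
cv2.imwrite('pics/o6.png',np.hstack(o[:2]))
# raw column edges
im=f['color'].astype(int)
for v in (205,210): print(v, im[v,244:312].sum(1).tolist())
hs=cv2.cvtColor(f['color'],cv2.COLOR_BGR2HSV); br=(abs(hs[...,0].astype(int)-20)<6)&(hs[...,1]>120)
for v in (226,230,236,242,250,260,315,320): 
    u=np.nonzero(br[v,200:360])[0]+200; print(v,u.min() if len(u) else 0,u.max() if len(u) else 0)
E
```

```text
[565.59725147  38.20665515 307.85781901] [1.79932554e+02 1.60068454e-02 1.09366673e+02]
cam in tool 71.5430487749628 0.5069870071920477 19.798233542443597 fwd -0.2557213269971906 0.001229510435399626 right.ex 0.00047971224912707507 280.01718103911327
205 [469, 470, 478, 476, 479, 476, 478, 470, 459, 429, 394, 433, 510, 546, 559, 568, 564, 566, 566, 564, 575, 574, 561, 568, 568, 566, 562, 556, 565, 556, 560, 556, 561, 574, 576, 574, 566, 558, 565, 563, 571, 564, 564, 555, 561, 551, 558, 556, 555, 556, 563, 562, 565, 567, 550, 512, 435, 380, 414, 457, 480, 468, 451, 390, 258, 151, 137, 128]
210 [475, 484, 471, 473, 470, 477, 472, 467, 460, 486, 534, 564, 571, 563, 561, 560, 568, 571, 566, 571, 574, 573, 567, 561, 566, 566, 567, 559, 552, 544, 534, 523, 503, 491, 489, 510, 522, 538, 547, 559, 570, 562, 561, 566, 559, 565, 548, 562, 561, 561, 564, 560, 561, 569, 565, 573, 577, 563, 546, 546, 549, 561, 559, 510, 410, 257, 214, 221]
226 261 298
230 258 303
236 254 305
242 252 307
250 250 309
260 245 314
315 200 359
320 200 359
```

View pics/o6.png

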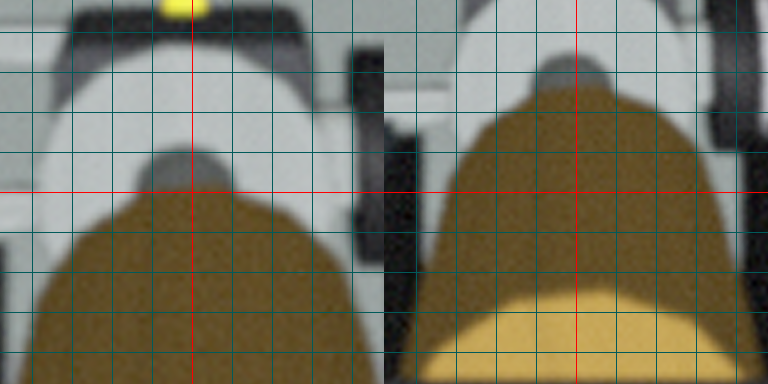

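```bash
python3 - <<'E'
from h import *
f=np.load('w6.npy',allow_pickle=True).item()
tcp=np.array([565.65,38.16]); t=np.radians(109.37)
ex=np.array([np.cos(t),np.sin(t)]); ey=np.array([np.sin(t),-np.cos(t)])
hs=cv2.cvtColor(f['color'],cv2.COLOR_BGR2HSV); br=(abs(hs[...,0].astype(int)-20)<7)&(hs[...,1]>110)
br[:,:235]=0; br[:,325:]=0; br[:215]=0; br[335:]=0
P,uv=cloud(f,br); X=(P[:,:2]-tcp)@ex; Y=(P[:,:2]-tcp)@ey; Z=P[:,2]
for a,b in [(85,100),(100,110),(110,120),(120,130),(130,140),(140,150),(150,165)]:
    k=(Z>a)&(Z<=b)
    if k.sum()>5: print(a,b,k.sum(),'X98',np.percentile(X[k],[50,98]).round(1),'Ymin/max',np.percentile(Y[k],[1,99]).round(1),'v',uv[k,1].min(),uv[k,1].max())
# fit cylinder axis (r=17) to side points
from scipy.optimize import least_squares
k=(Z>100)&(Z<150)&(X>3)
def res(p):
    x=X[k]-p[0]-p[2]*(Z[k]-127); y=Y[k]-p[1]-p[3]*(Z[k]-127); return np.hypot(x,y)-17
r=least_squares(res,[0,0,0,0],loss='huber',f_scale=1); print('bush axis x,y,tiltx,tilty',r.x.round(3),np.std(r.fun).round(2))
for z in (98.6,158): print(z,w2px(f,[[*(tcp+ex*a),z] for a in (17,15,0,-17)]).round(1).tolist())
print(w2px(f,[[*(tcp+ex*a),50] for a in (19,7,5.6,0)]).round(1).tolist())
# shoulder & stud depth
P,uv=cloud(f); X=(P[:,:2]-tcp)@ex; Y=(P[:,:2]-tcp)@ey; Z=P[:,2]
k=(abs(Z-49.5)<2.5)&(X>0)&(X<25)&(abs(Y)<23)
for lo in range(0,20,3):
    q=k&(X>=lo)&(X<lo+3); print(lo,q.sum(),np.percentile(Y[q],[1,99]).round(1) if q.sum()>3 else '')
im=f['color'].astype(int).sum(2); print([ (v,im[v,277]) for v in range(184,230)])
E
```

```text
100 110 155 X98 [15.2 16.4] Ymin/max [-13.5  13.3] v 218 238
110 120 309 X98 [14.6 16.4] Ymin/max [-13.6  14.7] v 222 256
120 130 400 X98 [14.4 16.3] Ymin/max [-16.2  17.6] v 228 265
130 140 488 X98 [14.2 16.4] Ymin/max [-16.2  17.5] v 234 272
140 150 575 X98 [14.4 16.4] Ymin/max [-15.1  17.4] v 242 274
150 165 2422 X98 [ 9.4 16.1] Ymin/max [-12.9  14.2] v 250 330
bush axis x,y,tiltx,tilty [-0.955  0.811 -0.002 -0.007] 0.26
98.6 [[278.7, 214.5], [278.7, 217.9], [278.7, 243.1], [278.8, 270.5]]
158 [[278.4, 256.0], [278.4, 260.7], [278.4, 294.7], [278.4, 330.8]]
[[278.9, 192.1], [278.9, 208.9], [278.9, 210.9], [278.9, 218.6]]
0 142 [-19.   17.6]
3 167 [-18.2  17. ]
6 201 [-16.7  16.1]
9 182 [-15.9  14.7]
12 165 [-13.4  12.6]
15 105 [-10.3   8.4]
18 8 [-2.6  2.1]
[(184, np.int64(582)), (185, np.int64(576)), (186, np.int64(562)), (187, np.int64(459)), (188, np.int64(276)), (189, np.int64(170)), (190, np.int64(140)), (191, np.int64(123)), (192, np.int64(205)), (193, np.int64(385)), (194, np.int64(512)), (195, np.int64(565)), (196, np.int64(579)), (197, np.int64(583)), (198, np.int64(573)), (199, np.int64(570)), (200, np.int64(577)), (201, np.int64(580)), (202, np.int64(576)), (203, np.int64(571)), (204, np.int64(575)), (205, np.int64(574)), (206, np.int64(577)), (207, np.int64(579)), (208, np.int64(570)), (209, np.int64(565)), (210, np.int64(491)), (211, np.int64(378)), (212, np.int64(270)), (213, np.int64(265)), (214, np.int64(270)), (215, np.int64(284)), (216, np.int64(275)), (217, np.int64(271)), (218, np.int64(237)), (219, np.int64(227)), (220, np.int64(210)), (221, np.int64(228)), (222, np.int64(199)), (223, np.int64(216)), (224, np.int64(230)), (225, np.int64(219)), (226, np.int64(209)), (227, np.int64(219)), (228, np.int64(209)), (229, np.int64(205))]
```

The depth fit gives a bush axis at (-0.96, +0.81) in tool axes with no tilt. The shoulder and stud are at about (-0.7, -0.7), so the bush needs to move -1.4 mm in tool y, which matches the side view. I'll correct that and go down past the taper.

```bash
python3 -m jog '[[0.02,0.0001,-0.0014,0,0,0,0],[0.02,0,0,0,0,0,0],[0.02,0,0,0,0,0,0],[0.02,0,0,0.004,0,0,0],[0.02,0,0,0.004,0,0,0],[0.02,0,0,0.004,0,0,0],[0.02,0,0,0.003,0,0,0],[0.02,0,0,0,0,0,0]]'
python3 - <<'E'
from h import *
g=vision.grab_frame('side'); s=status.state(); print(s['ee_pos'],s['ee_rot'],s['force'],s['torque'])
cv2.imwrite('pics/s7c.png',cv2.resize(g['color'][160:240,225:315],(0,0),fx=7,fy=7,interpolation=cv2.INTER_CUBIC))
E
```

```text
time_s: 8.72
ee_pos: [564.1, 37.9, 291.9]
ee_rot: [-180.0, -0.0, 109.4]
force: [0.6, 0.3, -1.2]
gripper_width: 33.9
[564.14162199  37.83287302 292.1019376 ] [-1.79988904e+02 -6.92782941e-03  1.09364367e+02] [ 0.51766919 -0.78044393 -1.22723286] [-0.05796085  0.0599837   0.00761378]
```

View pics/s7c.png

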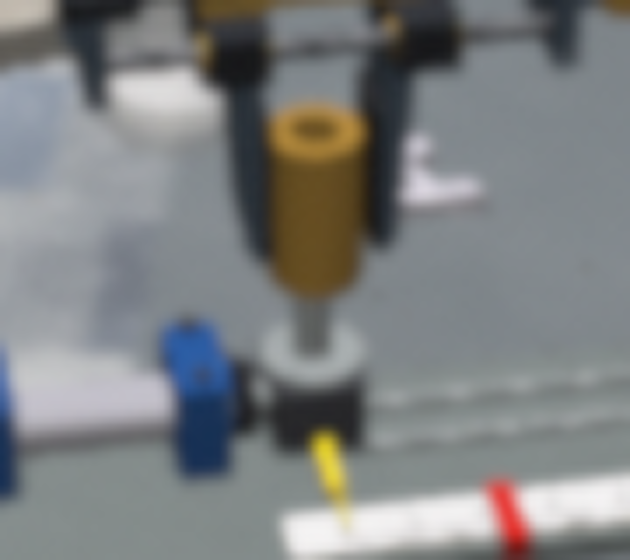

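The side view shows the bush centred over the stud, with its bottom at about z=83. That is below the stud tip and there is no contact force, so it is on. Continuing down.

```bash
python3 -m jog '[[0.02,0,0,0.006,0,0,0],[0.02,0,0,0.006,0,0,0],[0.02,0,0,0.006,0,0,0],[0.02,0,0,0.006,0,0,0],[0.02,0,0,0.004,0,0,0],[0.02,0,0,0,0,0,0]]'
python3 - <<'E'
from h import *
g=vision.grab_frame('side'); s=status.state(); print(s['ee_pos'],s['ee_rot'],s['force'],s['torque'])
E
```

```text
time_s: 9.52
ee_pos: [564.1, 37.8, 263.8]
ee_rot: [-180.0, -0.0, 109.4]
force: [1.1, 0.1, -1.0]
gripper_width: 34.0
[564.16543163  37.82491033 264.15936255] [-1.79998851e+02 -5.01281835e-03  1.09363342e+02] [-0.27840707 -0.29129415 -1.60869034] [-0.08230954  0.02588034 -0.0461964 ]
```

```bash
python3 -m jog '[[0.02,0,0,0.002,0,0,0],[0.02,0,0,0.0015,0,0,0],[0.02,0,0,0,0,0,0]]'; python3 -m jog '[[0.02,0,0,0.001,0,0,0],[0.02,0,0,0,0,0,0]]'
```

```text
time_s: 9.95
ee_pos: [564.1, 37.8, 260.7]
ee_rot: [-180.0, -0.0, 109.4]
force: [-0.1, 0.4, -1.2]
gripper_width: 34.0
time_s: 10.2
ee_pos: [564.1, 37.8, 259.7]
ee_rot: [-180.0, -0.0, 109.4]
force: [0.2, 0.0, -0.7]
gripper_width: 34.2
```

```bash
python3 -m jog '[[0.02,0,0,0.0005,0,0,0],[0.02,0,0,0,0,0,0]]'; python3 -m jog '[[0.02,0,0,0.0005,0,0,0],[0.02,0,0,0,0,0,0]]'; python3 - <<'E'
from h import *
g=vision.grab_frame('side'); s=status.state(); print(s['ee_pos'],s['force'])
f=save('wrist','w8')
cv2.imwrite('pics/s8c.png',cv2.resize(g['color'][160:240,225:315],(0,0),fx=7,fy=7,interpolation=cv2.INTER_CUBIC))
E
```

```text
time_s: 10.45
ee_pos: [564.2, 37.8, 259.3]
ee_rot: [180.0, -0.0, 109.4]
force: [0.2, 0.3, -0.1]
gripper_width: 33.5
time_s: 10.7
ee_pos: [564.1, 37.8, 259.2]
ee_rot: [180.0, 0.0, 109.4]
force: [-1.1, -0.5, 3.8]
gripper_width: 34.1
[564.13545936  37.81880942 259.2393099 ] [-1.05523243  0.38989593  3.80588666]
```

View pics/s8c.png

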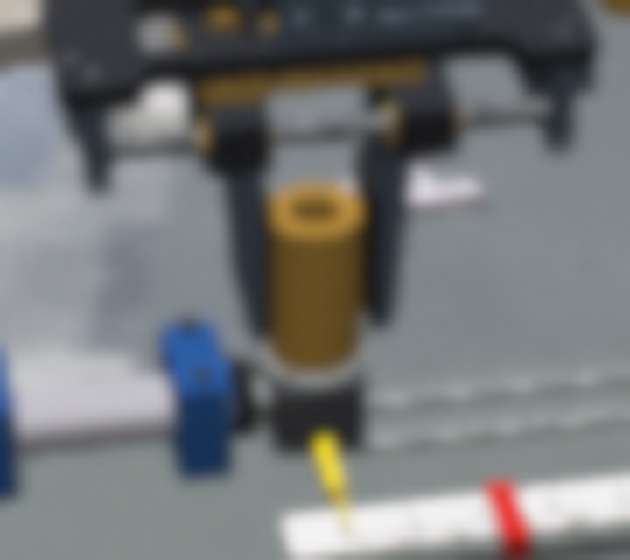

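View pics/w8.png

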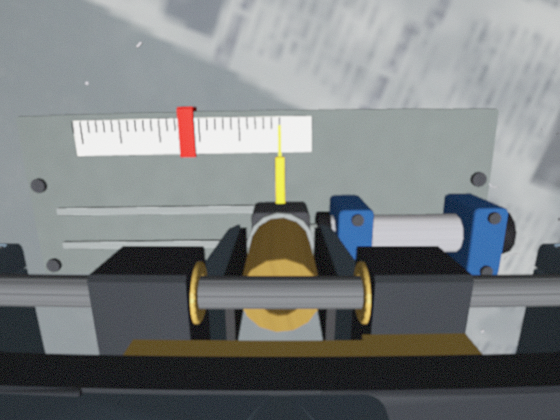

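It is seated: z stopped at 259.2 with about +4 N of contact and the rod still home. The wrist view has the pointer tip at (280,125) and the clip at about (187,130). Next, the pull direction and distance.

```bash
cat > m.py <<'E'
from h import *
def meas(f,verbose=1):
    s=status.state(); tcp=s['ee_pos'][:2]; t=np.radians(s['ee_rot'][2])
    ex=np.array([np.cos(t),np.sin(t)]); ey=np.array([np.sin(t),-np.cos(t)])
    h=cv2.cvtColor(f['color'],cv2.COLOR_BGR2HSV); H=h[...,0].astype(int)
    red=((H<8)|(H>172))&(h[...,1]>130)&(h[...,2]>80); red[200:]=0; 
    n,l,st,ce=cv2.connectedComponentsWithStats(red.astype(np.uint8)); k=1+np.argmax(st[1:,4]); red=l==k
    yel=(abs(H-29)<6)&(h[...,1]>110)&(h[...,2]>120); yel[230:]=0; yel[:,:st[k,0]-60]=0
    def tl(m,z):
        v,u=np.nonzero(m); P=px2w_z(f,np.c_[u,v],z)[:,:2]-tcp; return P@ex,P@ey,u,v
    rx,ry,_,_=tl(red,18); yx,yy,u,v=tl(yel,19)
    A=np.polyfit(rx,ry,1); B=np.polyfit(yx,yy,1)
    print('red',red.sum(),'mid y',((ry.min()+ry.max())/2).round(2),'mean',ry.mean().round(2),'x',rx.mean().round(1),'slope deg',np.degrees(A[0]).round(2))
    tip=yx>yx.max()-18
    print('yel',yel.sum(),'tip y',yy[tip].mean().round(2),'x',yx.max().round(1),'slope',np.degrees(B[0]).round(2),'pix tip',u[v.argmin()],v.min())
    print('PULL needed (y tip - red):',(yy[tip].mean()-ry.mean()).round(2))
    w=(h[...,1]<45)&(h[...,2]>190); w[:100]=0; w[175:]=0; w[:,:60]=0;w[:,330:]=0
    n,l,st,ce=cv2.connectedComponentsWithStats(w.astype(np.uint8))
    for k in 1+np.argsort(-st[1:,4])[:2]:
        x,y,_,_=tl(l==k,15.5); 
        # upper & lower edges
        e=[(np.percentile(x[(abs(y-q)<1.5)],2),np.percentile(x[(abs(y-q)<1.5)],98),q) for q in np.linspace(y.min()+3,y.max()-3,8)]
        e=np.array(e); print('rule angle deg (dx/dy)',np.degrees(np.polyfit(e[:,2],e[:,0],1)[0]).round(2),np.degrees(np.polyfit(e[:,2],e[:,1],1)[0]).round(2), st[k].tolist())
    return s
E
python3 - <<'E'
from m import *
f=vision.grab_frame('wrist'); s=meas(f); print(s['ee_pos'],s['force'])
g=vision.grab_frame('top'); meas
E
```

```text
red 743 mid y -56.79 mean -57.39 x 61.3 slope deg -0.22
yel 488 tip y -0.12 x 64.2 slope -0.96 pix tip 279 126
PULL needed (y tip - red): 57.28
rule angle deg (dx/dy) 0.78 0.72 [193, 116, 119, 38, 4179]
rule angle deg (dx/dy) 0.87 0.3 [73, 118, 107, 39, 3599]
[564.13959445  37.84994306 259.20242898] [-1.06190088 -0.4205533   5.00506477]
```

```bash
python3 -m jog '[[0.02,0,-0.003,0,0,0,0],[0.02,-0.0001,-0.006,0,0,0,0],[0.02,-0.0001,-0.007,0,0,0,0],[0.02,-0.0001,-0.007,0,0,0,0],[0.02,-0.0001,-0.007,0,0,0,0],[0.02,-0.0001,-0.007,0,0,0,0],[0.02,-0.0001,-0.007,0,0,0,0],[0.02,0,-0.006,0,0,0,0],[0.02,0,-0.003,0,0,0,0],[0.02,0,0,0,0,0,0],[0.02,0,0,0,0,0,0]]'
python3 - <<'E'
from m import *
f=save('wrist','w9'); s=meas(f); print(s['ee_pos'],s['ee_rot'],s['force'],s['gripper_width'])
g=save('side','s9')
cv2.imwrite('pics/s9c.png',cv2.resize(g['color'][160:240,235:335],(0,0),fx=7,fy=7,interpolation=cv2.INTER_CUBIC))
E
```

```text
time_s: 12.28
ee_pos: [514.8, 19.7, 259.2]
ee_rot: [179.8, 0.0, 109.4]
force: [5.8, 2.3, 3.6]
gripper_width: 33.8
red 703 mid y -5.27 mean -5.17 x 62.3 slope deg -0.7
yel 487 tip y 1.81 x 64.1 slope -1.03 pix tip 281 126
PULL needed (y tip - red): 6.98
rule angle deg (dx/dy) 1.01 0.93 [154, 116, 109, 39, 3890]
rule angle deg (dx/dy) -0.18 1.75 [278, 115, 52, 38, 1805]
[514.79882196  19.63223039 259.2512292 ] [1.79814111e+02 4.26460396e-02 1.09349944e+02] [5.86079656 2.73958295 4.07600841] 33.91419365792191
```

View pics/w9.png

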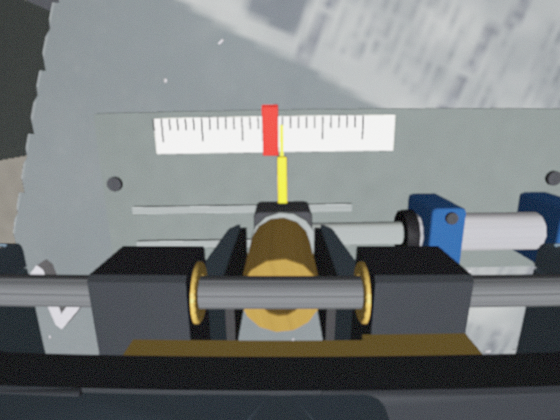

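View pics/s9c.png

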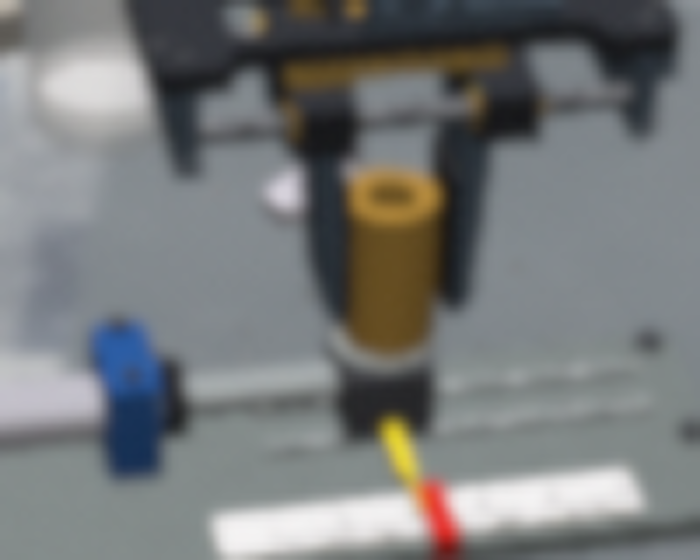

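The rod is following the bush. In the wrist view the pointer at (281,126) is just right of the clip at (270,130), so about 7 mm remains.

```bash
python3 -m jog '[[0.02,0,-0.003,0,0,0,0],[0.02,-0.0001,-0.003,0,0,0,0],[0.02,0,-0.0008,0,0,0,0],[0.02,0,0,0,0,0,0],[0.02,0,0,0,0,0,0],[0.02,0,0,0,0,0,0]]'
python3 - <<'E'
from m import *
f=save('wrist','w10'); s=meas(f); print(s['ee_pos'],s['ee_rot'],s['force'],s['gripper_width'])
cv2.imwrite('pics/w10c.png',cv2.resize(f['color'][90:220,210:350],(0,0),fx=4.5,fy=4.5,interpolation=cv2.INTER_CUBIC))
g=save('side','s10'); t=save('top','t10')
a=cv2.resize(g['color'][160:240,235:335],(400,320),interpolation=cv2.INTER_CUBIC);b=cv2.resize(t['color'][180:260,225:325],(400,320),interpolation=cv2.INTER_CUBIC)
cv2.imwrite('pics/s10c.png',np.hstack([a,b]))
E
```

```text
time_s: 13.12
ee_pos: [508.6, 17.4, 259.3]
ee_rot: [179.8, 0.0, 109.4]
force: [4.8, 3.1, 2.8]
gripper_width: 33.8
red 526 mid y 1.61 mean 1.22 x 64.0 slope deg 0.44
yel 560 tip y 2.05 x 64.6 slope -0.86 pix tip 281 125
PULL needed (y tip - red): 0.83
rule angle deg (dx/dy) 1.07 0.89 [164, 116, 109, 38, 3923]
rule angle deg (dx/dy) -0.2 1.16 [289, 115, 41, 38, 1509]
[508.56844581  17.37337492 259.26231971] [1.79788470e+02 4.25233648e-02 1.09351651e+02] [6.10141134 2.55127034 3.52949328] 34.05449477584554
```

View pics/w10c.png

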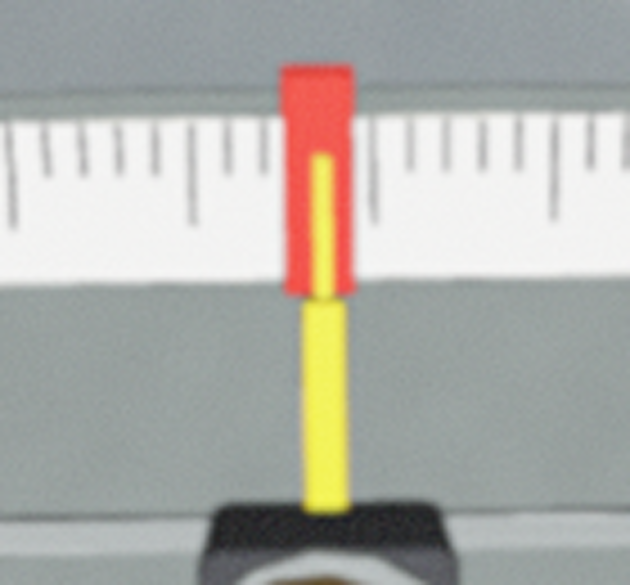

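View pics/s10c.png

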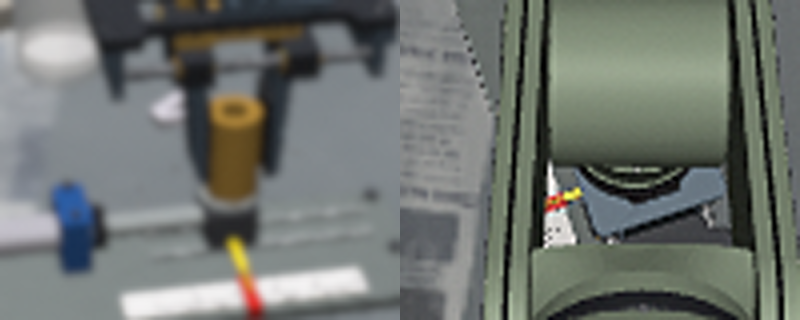

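The pointer sits within the red clip: in the crop the pointer is at column 322 and the clip spans 285–354, so it is about 0.4 mm off centre. I'll hold briefly and check that nothing drifts.

```bash
python3 -m jog '[[0.02,0,0,0,0,0,0],[0.02,0,0,0,0,0,0],[0.02,0,0,0,0,0,0],[0.02,0,0,0,0,0,0]]'
python3 - <<'E'
from m import *
f=vision.grab_frame('wrist'); s=meas(f); print(s['ee_pos'],s['force'],abs(s['qvel']).max())
for l in ['glue_bottle','cyano_bottle']: print(l,[(np.round(d['location']).tolist(),round(d['p'],2)) for d in (vision.grab_frame('side') and vision.find_in('side',l))][:2])
from workcell import ticket
print(ticket.job_done())
E
```

```text
time_s: 13.78
ee_pos: [508.6, 17.4, 259.2]
ee_rot: [179.8, 0.0, 109.3]
force: [5.4, 3.2, 3.2]
gripper_width: 33.7
red 526 mid y 1.61 mean 1.23 x 64.0 slope deg 0.36
yel 559 tip y 2.05 x 64.6 slope -0.86 pix tip 281 125
PULL needed (y tip - red): 0.82
rule angle deg (dx/dy) 1.07 0.78 [164, 116, 109, 38, 3923]
rule angle deg (dx/dy) -0.2 1.16 [289, 115, 41, 38, 1509]
[508.56241351  17.38241156 259.26040509] [6.11439297 2.03891484 3.5241899 ] 0.13583070907828676
glue_bottle [([665.0, 387.0, 68.0], 0.59)]
cyano_bottle [([650.0, 314.0, 32.0], 0.75)]
the job is handed in; nothing more can be done
None
```

I found the 17 mm bush, seated it on the stud with the rod home, and drew the rod out by it about 57 mm. I handed the job in at about 14 s, still gripping at the 40 N setting.

- **Seating:** the bush stopped on its shoulder at the expected height (TCP z 259.2 mm). About 4 N of contact came on there, and the bush stood upright in the side view.
- **Pointer:** it stands inside the red clip. The two estimates of its offset from the clip's centre disagree slightly: about 0.4 mm read by eye and 0.8 mm from the colour masks, both well within 5 mm. It did not move between the last two pictures.
- **Forces and grip:** the wrist force is about 6–7 N along the rod and 3.5 N downward on the shoulder. The fingers are 34 mm apart, the bush's diameter.
- **Bottles:** the network places both within 4 mm of their first positions, which is its own error.

I corrected the sideways alignment twice before lowering. The first correction carried the tool too far, by about 1.4 mm, and a depth fit and the side view both showed it. I fixed it before the bush touched the stud, and no other check failed.

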